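# Clear the wet-lab bench into its trays

## Task

Clear up the lab bench by kind: stand the two amber bottles upright in the long tray, the two squat jars upright in the square tray, and the rubber stopper on its wide end in the round dish. Bottles and jars are glass, so set them down rather than dropping them or knocking them over, and leave the flask and the beaker standing where they are.

Things in the scene. Friction and masses are not known exactly. Their poses are not given: they have to be found in the camera images.
- bottle_a: Small amber glass bottle with a white screw cap, standing upright: round body 40 mm in diameter up to 58 mm height, a shoulder, then a cap 24 mm in diameter from 70 to 88 mm (total height). About 130 g. Origin: centre of its underside; z up.
- bottle_b: The other bottle, the same as bottle_a. Small amber glass bottle with a white screw cap, standing upright: round body 40 mm in diameter up to 58 mm height, a shoulder, then a cap 24 mm in diameter from 70 to 88 mm (total height). About 130 g. Origin: centre of its underside; z up.
- jar_a: Squat amber glass jar with a white screw cap, standing upright: body 46 mm in diameter, cap 48 mm in diameter from 32 to 50 mm (total height). About 100 g. Origin: centre of its underside; z up.
- jar_b: The other jar, the same as jar_a. Squat amber glass jar with a white screw cap, standing upright: body 46 mm in diameter, cap 48 mm in diameter from 32 to 50 mm (total height). About 100 g. Origin: centre of its underside; z up.
- stopper: Black rubber stopper, a slightly tapered plug 34 mm high standing on its wide end: 34 mm in diameter below, 29 mm on top. About 35 g. Origin: centre of its wide underside; z up.
- long_tray: Long white plastic tray, fixed to the bench: 80 mm along its x, 170 mm along its y, 16 mm high overall, walls and floor 4 mm thick (inside 72 by 162 mm, floor 4 mm above the bench). Origin: centre of its underside; z up.
- square_tray: Square white plastic tray, fixed to the bench: 140 by 140 mm, 16 mm high overall, walls and floor 4 mm thick (inside 132 by 132 mm, floor 4 mm above the bench). Origin: centre of its underside; z up.
- round_dish: Round white plastic dish, fixed to the bench: 112 mm outer diameter, 14 mm high overall, wall and floor 4 mm thick (inside diameter 104 mm, floor 4 mm above the bench). Origin: centre of its underside; z up.
- flask: Conical clear glass flask, a bystander to leave alone: 50 mm in diameter at the foot, 25 mm at the lip, 76 mm high, light (60 g). Origin: centre of its underside.
- beaker: Small clear glass beaker, a bystander to leave alone: 42 mm in diameter at the rim, 55 mm high, light (50 g). Origin: centre of its underside.
Things that resemble listed ones, but are neither listed nor needed, are in the scene too. Leave any turquoise look-alike of the square_tray alone.

How it is judged:
By the outcome, as a careful person would: the job done as asked, in the order asked, and still so for the second after the job is handed in, with the robot touching nothing.
It also fails if it takes over 134 s, if anything falls off the work surface, if the arm or the gripper's body presses on something with over 40 N, if the wrist force passes 120 N, or if a joint passes its speed limit or range.

## Robot

A 6-joint arm with a two-finger parallel gripper is mounted at the origin on the work surface. World frame = base frame: x ahead of the robot, y to its left, z up, the work surface at z = 0. Lengths are in m, angles in degrees, forces in N, time in s.
With the tool pointing down it reaches from about 0.3 to 0.775 m from the base axis. Payload 14.6 kg.
Tool frame: the origin (TCP) lies at the very end of the fingers, on their centre line; the grasp point (between the pads) lies 19 mm behind it; z points along the fingers, y is the direction in which the jaws open and shut (so a half turn about z gives the same grasp; the last joint's range is limited). The gripper opens to 94 mm and grips with 3 to 60 N. Pads are 16 mm wide; open, the fingers measure 119 mm over their backs; the gripper's body (75 mm by 177 mm) begins 78 mm behind the grasp point.
Start: joints at [-78.071, 17.183, 87.147, -0, 75.671, -3.816], TCP at [0.149, -0.529, 0.205] pointing down, gripper open.
Joint ranges: [-173.82, 173.82], [-45.26, 126.66], [13.44, 144.39], [-59.66, 239.66], [0, 175.72], [-146.38, 146.38]. Speed limits (degrees/s): [127.2, 127.2, 147.25, 180, 180, 180].

## Interface

Orientations are given as a 3x3 rotation matrix whose columns are the frame's x, y, z axes.
In Python, from bench import env gives the robot as it stands. The module is installed in compiled form; this text tells all that it offers.
- The arm moves only by the tool step_arm, never from a script. Its argument "rows" is a list of rows, each an object with "linear": the shift along the tool's x, y, z in cm, a list of three; "spin": the turn about the tool's z in degrees; "hand": the finger opening in cm, from 0 to 9.4. A call has 1 to 12 rows; each row shifts and turns the commanded pose from where the row before left it, along the tool's axes as they then stand; what a row does not reach is not made up. A row lasts 1/12 s, in which the tool goes at most 41.7 mm and 7.16 degrees, less where a joint would pass 70% of its speed; a pose out of reach is approached as far as the arm can. A call is refused whole if a number of a shift passes 4.17 or a number of a turn 7.16, either way. A call with a gripper value outside its range is refused whole. The fingers move at their own pace and stop on an object; the grip force is fixed at half the most. Time passes only in rows, so rows that do not move let the fingers close. It gives the time, the measured TCP pose, the force and the opening at its end, in the units of the state.
- env.state(): the state, without advancing time (a new reading comes with each control period).
- env.snapshot(name): name is "side" or "top" or "wrist"; returns (picture, depth): 480x640x3 uint8, red, green, blue; 480x640 float32, m along the optical axis (not along the pixel's ray), 0 where there is no reading.
- env.camera_model(name): a dict with "fovy" (degrees; the focal length in pixels is half the picture's height over the tangent of half this angle, whatever the lens; pixels are square), "cx", "cy" (the principal point, pixels), "world_to_cam" (4x4, takes a point from world to camera coordinates); the wrist camera has in their place "tool_from_camera" (4x4, takes a point from camera to tool coordinates, whose origin is the TCP and whose axes are the flange's). Camera axes: x right, y up, looking along -z (the intrinsics and any distortion apply to the point x, -y, -z); pixel columns grow to the right and rows downward; lengths in m; the calibration is good to about 2 mm. The wrist camera is an equidistant fisheye: a pixel r from the principal point sees the ray r / f radians off the axis. A picture is of the moment at which its call begins: read the wrist's pose just before it. camera_model takes no time and is no camera call.
- env.sign_off(): hands the job in, once; it reports no verdict.
The state is a dict: "t": time; "joint_pos": joint angles; "dq": joint speeds; "joint_efforts": joint torques, N m; "ee_pos": TCP position; "ee_rot": TCP orientation; "contact_force": force on the tool from outside, world axes, zero at the start; "torque": the same for the moment, N m; "gripper_width": finger opening in m.
Only numpy, scipy, OpenCV 4.12 (cv2) and the standard library are available. Lean on these libraries where they do the work, as an engineer would, in place of code of your own. Each camera call takes 0.05 s, during which the arm holds its last target. There are 200 camera calls.

## Working session

There is one attempt and no reset: what is moved stays moved. The work goes in short steps, Python scripts to look and compute and a tool call to move; the robot and the scene stay as the last step left them, time stands still between calls to the robot, and variables do not carry over. Pictures are saved under pics/ and viewed, about 12 in all and at most 16, crops included, and the job is handed in when it is done.

Besides the shell and the picture viewer there is one more tool, called as name([rows], argument=value, ...), one row to a line, values as JSON. step_arm: Moves the arm, as the interface text tells. Its arguments: {"type":"object","properties":{"rows":{"type":"array"}},"required":["rows"]}

```bash
mkdir -p pics; cat > h.py <<'E'
import numpy as np, cv2
from bench import env
def shot(name,fn):
    p,d=env.snapshot(name); cv2.imwrite('pics/'+fn+'.png',p[:,:,::-1]); np.save('pics/'+fn+'.npy',d); return p,d
E
python3 - <<'E'
from h import *
print(env.state())
for n in('side','top','wrist'):
    m=env.camera_model(n); print(n,m); shot(n,n+'0')
E
```

```text
{'t': 0.0, 'joint_pos': array([-7.80711890e+01,  1.72151858e+01,  8.71801237e+01, -4.01327665e-04,
        7.56682794e+01, -3.81682591e+00]), 'dq': array([-0.08604687,  0.08493465, -0.06714542, -0.04464072,  0.03546441,
       -0.03886496]), 'joint_efforts': array([ 1.45080387e-03, -5.31802726e+01, -3.52738667e+01,  7.08469050e-02,
        2.41729862e-02, -9.91357524e-05]), 'ee_pos': array([ 0.14918655, -0.52911822,  0.20489186]), 'ee_rot': array([[ 9.62475440e-01,  2.71368700e-01, -2.36038533e-04],
       [ 2.71368794e-01, -9.62474832e-01,  1.08446513e-03],
       [ 6.71087441e-05, -1.10782454e-03, -9.99999384e-01]]), 'contact_force': array([-0.53918971,  0.25019282, -0.37327689]), 'torque': array([0.03373438, 0.03907458, 0.01919289]), 'gripper_width': 0.09394954312170901}
side {'fovy': 46.89416708044477, 'cx': 310.72505715686236, 'cy': 239.39906011192016, 'world_to_cam': array([[-0.98710005, -0.15968441,  0.01159183,  0.4419249 ],
       [ 0.12035695, -0.69234866,  0.71145453, -0.0850679 ],
       [-0.10558261,  0.70367196,  0.70263653, -1.13185279],
       [ 0.        ,  0.       
[... 218 characters left out ...]
     [ 9.91150292e-01, -2.58929866e-04,  1.32744234e-01,
        -4.31976201e-01],
       [-1.32740058e-01,  6.23441926e-03,  9.91131277e-01,
        -8.12547086e-01],
       [ 0.00000000e+00,  0.00000000e+00,  0.00000000e+00,
         1.00000000e+00]])}
wrist {'fovy': 65.70646984690485, 'cx': 322.9729145661394, 'cy': 238.8666868781711, 'tool_from_camera': array([[ 3.60787602e-04,  9.68673888e-01,  2.48336001e-01,
         7.20543921e-02],
       [ 9.99998946e-01, -2.69705990e-07, -1.45176682e-03,
        -5.97222917e-04],
       [-1.40622163e-03,  2.48336263e-01, -9.68672867e-01,
        -1.78069160e-01],
       [ 0.00000000e+00,  0.00000000e+00,  0.00000000e+00,
         1.00000000e+00]])}
```

View pics/top0.png

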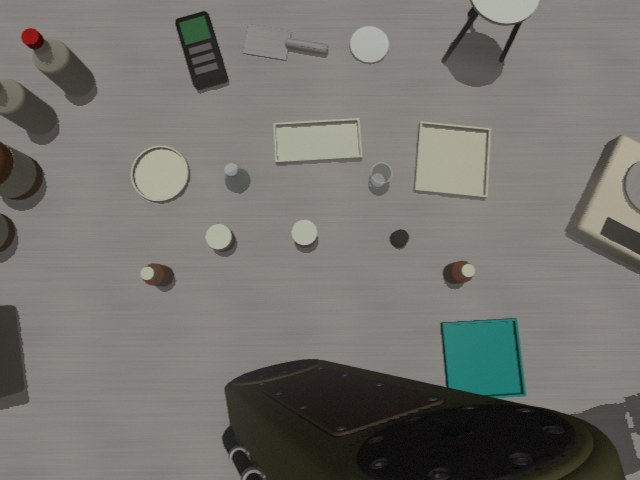

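View pics/side0.png

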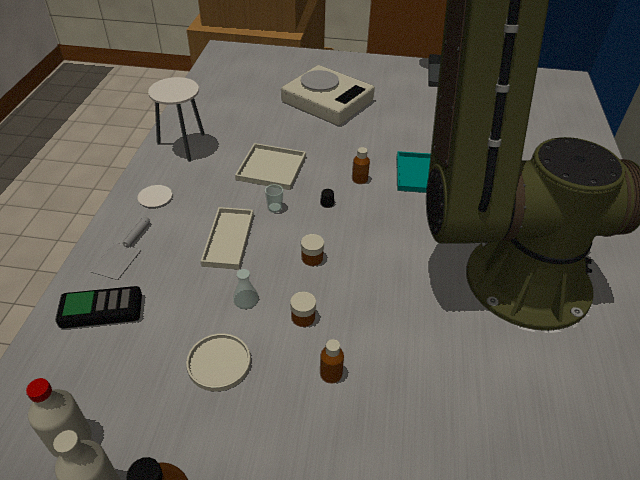

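The top view shows the bottles' caps at (148,273) and (468,270), the jars at (219,237) and (304,232), and the stopper at (399,238). The long tray is at (318,140), the square tray at (452,160), the dish at (160,174), the flask at (232,172) and the beaker at (380,174). The side view has the same things: bottles (332,345) and (362,152), jars (312,243) and (303,303), stopper (327,197).

```bash
cat >> h.py <<'E'
def cloud(name,fn):
    m=env.camera_model(name); d=np.load('pics/'+fn+'.npy'); f=240/np.tan(np.radians(m['fovy']/2))
    v,u=np.mgrid[:480,:640]; c=np.stack([(u-m['cx'])/f*d,-(v-m['cy'])/f*d,-d,np.ones_like(d)],-1)
    w=(c@np.linalg.inv(m['world_to_cam']).T)[...,:3]; w[d==0]=np.nan; return w
def win(w,u,v,r): return w[max(v-r,0):v+r+1,max(u-r,0):u+r+1].reshape(-1,3)
E
python3 - <<'E'
from h import *
T=cloud('top','top0');S=cloud('side','side0')
for n,t,s in [('bot_L',(148,273),(332,345)),('bot_R',(468,270),(362,152)),('jar_L',(219,237),(303,300)),('jar_R',(304,232),(312,242)),('stop',(399,238),(327,193))]:
    for k,w,c in(('top',T,t),('side',S,s)):
        p=win(w,*c,16);p=p[~np.isnan(p[:,0])]
        z=np.sort(p[:,2])[-15:].mean() ; q=p[p[:,2]>z-.004].astype(np.float32)
        (cx,cy),r=cv2.minEnclosingCircle(q[:,:2].copy())
        print(n,k,'z',z.round(4),'bench',np.percentile(p[:,2],10).round(4),'circ',np.round([cx,cy,r],4),'mean',q.mean(0).round(4),len(q))
for n,t,s,r in [('long',(318,140),(229,237),50),('sq',(452,160),(271,166),45),('dish',(160,174),(219,361),36)]:
    for k,w,c in(('top',T,t),('side',S,s)):
        p=win(w,*c,r);p=p[(p[:,2]>.009)&(p[:,2]<.019)].astype(np.float32)
        # keep biggest cluster near rim
        med=np.median(p[:,:2],0); c0=w[c[1],c[0]]
        p=p[np.linalg.norm(p[:,:2]-c0[:2],axis=1)<.105]
        print(n,k,'floor',c0.round(4),'rect',cv2.minAreaRect(p[:,:2].copy()),'rimz',np.percentile(p[:,2],[50,95]),len(p))
E
```

```text
bot_L top z 0.0916 bench -0.0006 circ [0.3676 0.2814 0.0117] mean [0.3675 0.2812 0.0893] 131
bot_L side z 0.0905 bench -0.0011 circ [0.3675 0.2828 0.0129] mean [0.3665 0.2824 0.0885] 122
bot_R top z 0.0911 bench -0.0005 circ [ 0.3717 -0.272   0.0119] mean [ 0.3719 -0.2715  0.089 ] 139
bot_R side z 0.09 bench -0.0013 circ [ 0.3729 -0.2707  0.0137] mean [ 0.3711 -0.2704  0.0885] 50
jar_L top z 0.0538 bench -0.0 circ [0.4366 0.169  0.024 ] mean [0.4364 0.1693 0.0513] 435
jar_L side z 0.0535 bench -0.0009 circ [0.4362 0.1698 0.0243] mean [0.4355 0.1701 0.0511] 299
jar_R top z 0.0538 bench -0.0004 circ [0.4442 0.0125 0.0237] mean [0.4446 0.0128 0.0514] 416
jar_R side z 0.0533 bench -0.0009 circ [0.4442 0.0136 0.0246] mean [0.4437 0.0138 0.051 ] 249
stop top z 0.0371 bench -0.0008 circ [ 0.4376 -0.1679  0.0144] mean [ 0.4379 -0.1679  0.0349] 160
stop side z 0.0362 bench -0.0013 circ [ 0.4372 -0.167   0.0161] mean [ 0.4375 -0.1668  0.0343] 78
long top floor [ 0.6351 -0.015   0.0088] rect ((0.6334472298622131, -0.012655675411224365), (0.08249036967754364, 0.17079992592334747), 3.775933742523
[... 260 characters left out ...]
023] rect ((0.5953935384750366, -0.27772748470306396), (0.14170850813388824, 0.14239253103733063), 84.02967834472656) rimz [0.01565563 0.01838527] 844
sq side floor [ 0.594  -0.2802  0.0052] rect ((0.5946286916732788, -0.2777296304702759), (0.1470928192138672, 0.14348720014095306), 84.01014709472656) rimz [0.01429513 0.01811949] 527
dish top floor [0.5663 0.2949 0.0064] rect ((0.5655983090400696, 0.29481542110443115), (0.11168652772903442, 0.11077884584665298), 89.59463500976562) rimz [0.01418682 0.01704414] 469
dish side floor [0.5653 0.2925 0.0053] rect ((0.5657004117965698, 0.29471802711486816), (0.11154147237539291, 0.1117275208234787), 74.17657470703125) rimz [0.01336766 0.01589458] 536
```

step_arm([
  {"linear": [0, 0, 0], "spin": 5.25, "hand": 9.4},
  {"linear": [0, 0, 0], "spin": 5.25, "hand": 9.4},
  {"linear": [0, 0, 0], "spin": 5.25, "hand": 9.4},
  {"linear": [2, -2.4, 0], "spin": 0, "hand": 9.4},
  {"linear": [2, -2.4, 0], "spin": 0, "hand": 9.4},
  {"linear": [2, -2.4, 0], "spin": 0, "hand": 9.4},
  {"linear": [2, -2.4, 0], "spin": 0, "hand": 9.4},
  {"linear": [2, -2.4, 0], "spin": 0, "hand": 9.4},
  {"linear": [2, -2.4, 0], "spin": 0, "hand": 9.4},
  {"linear": [2, -2.4, 0], "spin": 0, "hand": 9.4},
  {"linear": [2, -2.4, 0], "spin": 0, "hand": 9.4},
  {"linear": [0, 0, 0], "spin": 0, "hand": 9.4},
])

```text
t: 1.15
ee_pos: [0.3114, -0.3343, 0.2055]
ee_rot: [[1.0, 0.003, 0.0], [0.003, -1.0, 0.001], [0.0, -0.001, -1.0]]
contact_force: [-0.3, 0.2, -0.3]
gripper_width: 0.0939
```

```bash
python3 - <<'E'
from h import *
T=cloud('top','top0');S=cloud('side','side0')
# flask, beaker: anything >10mm high nearby
for n,t,s in [('flask',(235,175),(245,290)),('beaker',(380,175),(275,198))]:
    for k,w,c in(('top',T,t),('side',S,s)):
        p=win(w,*c,22);p=p[(p[:,2]>.022)&(p[:,2]<.1)]
        print(n,k,p.min(0).round(3),p.max(0).round(3),np.median(p,0).round(3),len(p))
E
```

```text
flask top [0.535 0.125 0.022] [0.571 0.164 0.081] [0.549 0.141 0.046] 408
flask side [0.534 0.132 0.022] [0.573 0.165 0.082] [0.552 0.152 0.046] 455
beaker top [ 0.535 -0.15   0.022] [ 0.576 -0.11   0.06 ] [ 0.561 -0.132  0.047] 307
beaker side [ 0.534 -0.153  0.022] [ 0.574 -0.108  0.059] [ 0.554 -0.123  0.044] 345
```

step_arm([
  {"linear": [2, -2.1, 1], "spin": 0, "hand": 9.4},
  {"linear": [2, -2.1, 1], "spin": 0, "hand": 9.4},
  {"linear": [2.05, -2.1, 1], "spin": 0, "hand": 9.4},
  {"linear": [0, 0, 2], "spin": 0, "hand": 9.4},
  {"linear": [0, 0, 2], "spin": 0, "hand": 9.4},
  {"linear": [0, 0, 0], "spin": 0, "hand": 9.4},
  {"linear": [0, 0, 0], "spin": 0, "hand": 9.4},
])

```text
t: 1.73
ee_pos: [0.3694, -0.2744, 0.1352]
ee_rot: [[1.0, -0.0, -0.001], [-0.0, -1.0, 0.001], [-0.001, -0.001, -1.0]]
contact_force: [-0.7, -0.5, 0.7]
gripper_width: 0.0938
```

step_arm([
  {"linear": [0.25, -0.3, 1.5], "spin": 0, "hand": 9.4},
  {"linear": [0, 0, 2], "spin": 0, "hand": 9.4},
  {"linear": [0, 0, 2], "spin": 0, "hand": 9.4},
  {"linear": [0, 0, 2], "spin": 0, "hand": 9.4},
  {"linear": [0, 0, 2], "spin": 0, "hand": 9.4},
  {"linear": [0, 0, 1.5], "spin": 0, "hand": 9.4},
  {"linear": [0, 0, 0.5], "spin": 0, "hand": 9.4},
  {"linear": [0, 0, 0], "spin": 0, "hand": 9.4},
  {"linear": [0, 0, 0], "spin": 0, "hand": 9.4},
])

```text
t: 2.48
ee_pos: [0.3727, -0.2721, 0.0216]
ee_rot: [[1.0, -0.0, 0.001], [-0.0, -1.0, -0.001], [0.001, 0.001, -1.0]]
contact_force: [0.8, 0.2, 0.0]
gripper_width: 0.0941
```

```bash
python3 - <<'E'
from h import *
shot('wrist','w1'); print(env.state()['contact_force'],env.state()['ee_pos'])
E
```

```text
[ 0.25029502 -0.35253715  0.7429661 ] [ 0.3728304  -0.27207748  0.02179887]
```

View pics/w1.png

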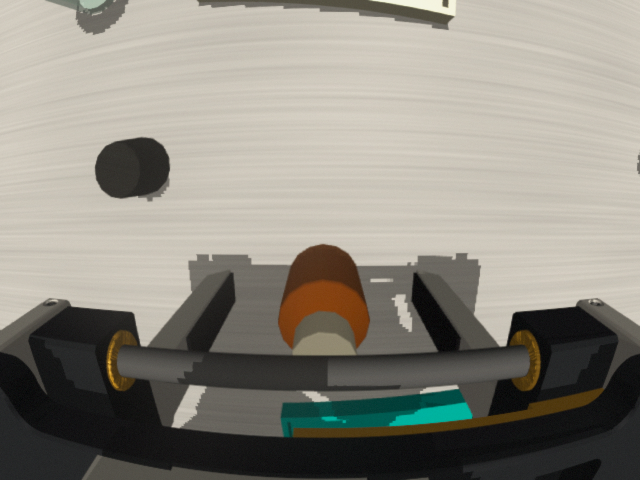

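The wrist view shows the bottle at (324,300), midway between the open fingers at (210,320) and (440,310). I'm closing on it.

step_arm([
  {"linear": [0, 0, 0], "spin": 0, "hand": 4.5},
  {"linear": [0, 0, 0], "spin": 0, "hand": 4.0},
  {"linear": [0, 0, 0], "spin": 0, "hand": 3.5},
  {"linear": [0, 0, 0], "spin": 0, "hand": 3.5},
  {"linear": [0, 0, 0], "spin": 0, "hand": 3.5},
  {"linear": [0, 0, 0], "spin": 0, "hand": 3.5},
  {"linear": [0, 0, 0], "spin": 0, "hand": 3.5},
  {"linear": [0, 0, 0], "spin": 0, "hand": 3.5},
])

```text
t: 3.2
ee_pos: [0.3723, -0.2713, 0.0204]
ee_rot: [[1.0, -0.0, -0.0], [-0.0, -1.0, 0.0], [-0.0, -0.0, -1.0]]
contact_force: [-0.3, -0.1, -1.2]
gripper_width: 0.0443
```

step_arm([
  {"linear": [0, 0, 0], "spin": 0, "hand": 3},
  {"linear": [0, 0, 0], "spin": 0, "hand": 3},
  {"linear": [0, 0, 0], "spin": 0, "hand": 3},
  {"linear": [0, 0, 0], "spin": 0, "hand": 3},
  {"linear": [0, 0, -1], "spin": 0, "hand": 3},
  {"linear": [0, 0, -2], "spin": 0, "hand": 3},
  {"linear": [0, 0, -2], "spin": 0, "hand": 3},
  {"linear": [0, 0, -2], "spin": 0, "hand": 3},
  {"linear": [0, 0, -2], "spin": 0, "hand": 3},
  {"linear": [0, 0, -2], "spin": 0, "hand": 3},
  {"linear": [0, 0, 0], "spin": 0, "hand": 3},
])

```text
t: 4.12
ee_pos: [0.3734, -0.2722, 0.1344]
ee_rot: [[1.0, -0.0, 0.004], [-0.0, -1.0, -0.004], [0.004, 0.004, -1.0]]
contact_force: [0.2, 0.0, -0.5]
gripper_width: 0.0393
```

step_arm([
  {"linear": [1.3, -1.1, 0], "spin": 0, "hand": 3},
  {"linear": [2.6, -2.2, 0], "spin": 0, "hand": 3},
  {"linear": [2.6, -2.2, 0], "spin": 0, "hand": 3},
  {"linear": [2.6, -2.2, 0], "spin": 0, "hand": 3},
  {"linear": [2.6, -2.2, 0], "spin": 0, "hand": 3},
  {"linear": [2.6, -2.2, 0], "spin": 0, "hand": 3},
  {"linear": [2.6, -2.2, 0], "spin": 0, "hand": 3},
  {"linear": [2.6, -2.2, 0], "spin": 0, "hand": 3},
  {"linear": [2.6, -2.2, 0], "spin": 0, "hand": 3},
  {"linear": [2.6, -2.2, 0], "spin": 0, "hand": 3},
  {"linear": [1.3, -1.1, 0], "spin": 0, "hand": 3},
  {"linear": [0, 0, 0], "spin": 0, "hand": 3},
])

```text
t: 5.12
ee_pos: [0.6335, -0.0487, 0.129]
ee_rot: [[1.0, 0.003, -0.001], [0.003, -1.0, 0.001], [-0.001, -0.001, -1.0]]
contact_force: [-0.4, 0.5, -2.2]
gripper_width: 0.0394
```

step_arm([
  {"linear": [0, 0.3, 1], "spin": 0, "hand": 3},
  {"linear": [0, 0, 2], "spin": 0, "hand": 3},
  {"linear": [0, 0, 2], "spin": 0, "hand": 3},
  {"linear": [0, 0, 2], "spin": 0, "hand": 3},
  {"linear": [0, 0, 1.5], "spin": 0, "hand": 3},
  {"linear": [0, 0, 1], "spin": 0, "hand": 3},
  {"linear": [0, 0, 0.5], "spin": 0, "hand": 3},
  {"linear": [0, 0, 0], "spin": 0, "hand": 3},
  {"linear": [0, 0, 0], "spin": 0, "hand": 3},
  {"linear": [0, 0, 0], "spin": 0, "hand": 3},
])

```text
t: 5.95
ee_pos: [0.6327, -0.0547, 0.0315]
ee_rot: [[1.0, -0.0, 0.002], [-0.0, -1.0, -0.0], [0.002, 0.0, -1.0]]
contact_force: [-0.5, 0.3, -1.6]
gripper_width: 0.0391
```

step_arm([
  {"linear": [0, 0, 0.2], "spin": 0, "hand": 3},
  {"linear": [0, 0, 0.2], "spin": 0, "hand": 3},
  {"linear": [0, 0, 0.1], "spin": 0, "hand": 3},
  {"linear": [0, 0, 0.1], "spin": 0, "hand": 3},
  {"linear": [0, 0, 0], "spin": 0, "hand": 3},
  {"linear": [0, 0, 0], "spin": 0, "hand": 3},
])

```text
t: 6.45
ee_pos: [0.6324, -0.0544, 0.0245]
ee_rot: [[1.0, -0.0, 0.0], [-0.0, -1.0, -0.0], [0.0, 0.0, -1.0]]
contact_force: [0.8, 0.4, -0.4]
gripper_width: 0.0393
```

step_arm([
  {"linear": [0, 0, 0.1], "spin": 0, "hand": 3},
  {"linear": [0, 0, 0], "spin": 0, "hand": 3},
  {"linear": [0, 0, 0], "spin": 0, "hand": 3},
])

```text
t: 6.7
ee_pos: [0.6325, -0.0544, 0.0245]
ee_rot: [[1.0, -0.0, 0.001], [-0.0, -1.0, -0.0], [0.001, 0.0, -1.0]]
contact_force: [-4.6, 0.3, 9.2]
gripper_width: 0.0398
```

Contact (9 N upward): the bottle is standing on the floor of the tray. Releasing and going up.

step_arm([
  {"linear": [0, 0, 0], "spin": 0, "hand": 4.4},
  {"linear": [0, 0, 0], "spin": 0, "hand": 4.8},
  {"linear": [0, 0, 0], "spin": 0, "hand": 5.4},
  {"linear": [0, 0, 0], "spin": 0, "hand": 5.4},
  {"linear": [0, 0, 0], "spin": 0, "hand": 5.4},
  {"linear": [0, 0, -0.5], "spin": 0, "hand": 5.4},
  {"linear": [0, 0, -1], "spin": 0, "hand": 5.4},
  {"linear": [0, 0, -2], "spin": 0, "hand": 5.4},
  {"linear": [0, 0, -2.5], "spin": 0, "hand": 5.4},
  {"linear": [0, 0, -2.5], "spin": 0, "hand": 5.4},
  {"linear": [0, 0, -2.5], "spin": 0, "hand": 5.4},
  {"linear": [0, 0, 0], "spin": 0, "hand": 7},
])

```text
t: 7.7
ee_pos: [0.6343, -0.0546, 0.1401]
ee_rot: [[1.0, 0.0, 0.008], [0.0, -1.0, -0.001], [0.008, 0.001, -1.0]]
contact_force: [1.8, 0.3, 1.1]
gripper_width: 0.0579
```

step_arm([
  {"linear": [-1.1, -1.4, 0], "spin": 0, "hand": 9.4},
  {"linear": [-2.2, -2.8, 0], "spin": 0, "hand": 9.4},
  {"linear": [-2.2, -2.8, 0], "spin": 0, "hand": 9.4},
  {"linear": [-2.2, -2.8, 0], "spin": 0, "hand": 9.4},
  {"linear": [-2.2, -2.8, 0], "spin": 0, "hand": 9.4},
  {"linear": [-2.2, -2.8, 0], "spin": 0, "hand": 9.4},
  {"linear": [-2.2, -2.8, 0], "spin": 0, "hand": 9.4},
  {"linear": [-2.2, -2.8, 0], "spin": 0, "hand": 9.4},
  {"linear": [-2.2, -2.8, 0], "spin": 0, "hand": 9.4},
  {"linear": [-2.2, -2.8, 0], "spin": 0, "hand": 9.4},
  {"linear": [-2.2, -2.8, 0], "spin": 0, "hand": 9.4},
  {"linear": [-2.2, -2.8, 0], "spin": 0, "hand": 9.4},
])

```text
t: 8.7
ee_pos: [0.3781, 0.2687, 0.134]
ee_rot: [[1.0, -0.0, 0.001], [-0.0, -1.0, 0.0], [0.001, -0.0, -1.0]]
contact_force: [0.8, -1.5, -0.6]
gripper_width: 0.0942
```

step_arm([
  {"linear": [-1.1, -1.4, 0], "spin": 0, "hand": 9.4},
  {"linear": [0, 0, 0], "spin": 0, "hand": 9.4},
  {"linear": [0, 0, 0], "spin": 0, "hand": 9.4},
])

```text
t: 8.95
ee_pos: [0.3681, 0.282, 0.1338]
ee_rot: [[1.0, 0.002, 0.001], [0.002, -1.0, 0.0], [0.001, -0.0, -1.0]]
contact_force: [1.4, -0.0, 0.1]
gripper_width: 0.0941
```

step_arm([
  {"linear": [0, 0, 1.5], "spin": 0, "hand": 9.4},
  {"linear": [0, 0, 2], "spin": 0, "hand": 9.4},
  {"linear": [0, 0, 2], "spin": 0, "hand": 9.4},
  {"linear": [0, 0, 2], "spin": 0, "hand": 9.4},
  {"linear": [0, 0, 2], "spin": 0, "hand": 9.4},
  {"linear": [0, 0, 1.3], "spin": 0, "hand": 9.4},
  {"linear": [0, 0, 0.5], "spin": 0, "hand": 9.4},
  {"linear": [0, 0, 0], "spin": 0, "hand": 9.4},
  {"linear": [0, 0, 0], "spin": 0, "hand": 9.4},
])

```text
t: 9.7
ee_pos: [0.369, 0.2813, 0.021]
ee_rot: [[1.0, -0.001, 0.0], [-0.001, -1.0, 0.0], [0.0, -0.0, -1.0]]
contact_force: [0.0, 0.5, 1.4]
gripper_width: 0.0941
```

step_arm([
  {"linear": [0, 0, 0], "spin": 0, "hand": 4.5},
  {"linear": [0, 0, 0], "spin": 0, "hand": 4.0},
  {"linear": [0, 0, 0], "spin": 0, "hand": 3},
  {"linear": [0, 0, 0], "spin": 0, "hand": 3},
  {"linear": [0, 0, 0], "spin": 0, "hand": 3},
  {"linear": [0, 0, 0], "spin": 0, "hand": 3},
  {"linear": [0, 0, 0], "spin": 0, "hand": 3},
  {"linear": [0, 0, 0], "spin": 0, "hand": 3},
  {"linear": [0, 0, 0], "spin": 0, "hand": 3},
  {"linear": [0, 0, 0], "spin": 0, "hand": 3},
  {"linear": [0, 0, 0], "spin": 0, "hand": 3},
  {"linear": [0, 0, 0], "spin": 0, "hand": 3},
])

```text
t: 10.7
ee_pos: [0.3683, 0.2817, 0.0205]
ee_rot: [[1.0, -0.0, 0.0], [-0.0, -1.0, 0.0], [0.0, -0.0, -1.0]]
contact_force: [-0.9, -0.0, 0.3]
gripper_width: 0.0394
```

step_arm([
  {"linear": [0, 0, -1], "spin": 0, "hand": 3},
  {"linear": [0, 0, -2], "spin": 0, "hand": 3},
  {"linear": [0, 0, -2], "spin": 0, "hand": 3},
  {"linear": [0, 0, -2], "spin": 0, "hand": 3},
  {"linear": [0, 0, -2], "spin": 0, "hand": 3},
  {"linear": [0, 0, -2], "spin": 0, "hand": 3},
  {"linear": [0, 0, -0.5], "spin": 0, "hand": 3},
  {"linear": [0, 0, 0], "spin": 0, "hand": 3},
])

```text
t: 11.37
ee_pos: [0.3688, 0.2819, 0.1368]
ee_rot: [[1.0, -0.0, 0.002], [-0.0, -1.0, 0.001], [0.002, -0.001, -1.0]]
contact_force: [-0.4, 0.5, -1.7]
gripper_width: 0.0398
```

step_arm([
  {"linear": [1.3, 1.25, 0], "spin": 0, "hand": 3},
  {"linear": [2.6, 2.5, 0], "spin": 0, "hand": 3},
  {"linear": [2.6, 2.5, 0], "spin": 0, "hand": 3},
  {"linear": [2.6, 2.5, 0], "spin": 0, "hand": 3},
  {"linear": [2.6, 2.5, 0], "spin": 0, "hand": 3},
  {"linear": [2.6, 2.5, 0], "spin": 0, "hand": 3},
  {"linear": [2.6, 2.5, 0], "spin": 0, "hand": 3},
  {"linear": [2.6, 2.5, 0], "spin": 0, "hand": 3},
  {"linear": [2.6, 2.5, 0], "spin": 0, "hand": 3},
  {"linear": [2.6, 2.5, 0], "spin": 0, "hand": 3},
  {"linear": [1.3, 1.25, 0], "spin": 0, "hand": 3},
  {"linear": [0, 0, 0], "spin": 0, "hand": 3},
])

```text
t: 12.37
ee_pos: [0.6294, 0.0286, 0.1329]
ee_rot: [[1.0, -0.003, -0.002], [-0.003, -1.0, -0.0], [-0.002, 0.0, -1.0]]
contact_force: [-1.6, -0.2, -1.7]
gripper_width: 0.0393
```

step_arm([
  {"linear": [0.3, 0, 1], "spin": 0, "hand": 3},
  {"linear": [0, 0, 2], "spin": 0, "hand": 3},
  {"linear": [0, 0, 2], "spin": 0, "hand": 3},
  {"linear": [0, 0, 2], "spin": 0, "hand": 3},
  {"linear": [0, 0, 1.5], "spin": 0, "hand": 3},
  {"linear": [0, 0, 1], "spin": 0, "hand": 3},
  {"linear": [0, 0, 0.5], "spin": 0, "hand": 3},
  {"linear": [0, 0, 0.2], "spin": 0, "hand": 3},
  {"linear": [0, 0, 0.2], "spin": 0, "hand": 3},
  {"linear": [0, 0, 0], "spin": 0, "hand": 3},
  {"linear": [0, 0, 0], "spin": 0, "hand": 3},
])

```text
t: 13.28
ee_pos: [0.6316, 0.0317, 0.0322]
ee_rot: [[1.0, -0.0, 0.001], [-0.0, -1.0, 0.0], [0.001, -0.0, -1.0]]
contact_force: [0.1, 1.3, -1.6]
gripper_width: 0.0396
```

step_arm([
  {"linear": [0, 0, 0.2], "spin": 0, "hand": 3},
  {"linear": [0, 0, 0.2], "spin": 0, "hand": 3},
  {"linear": [0, 0, 0.2], "spin": 0, "hand": 3},
  {"linear": [0, 0, 0.1], "spin": 0, "hand": 3},
  {"linear": [0, 0, 0.1], "spin": 0, "hand": 3},
  {"linear": [0, 0, 0], "spin": 0, "hand": 3},
  {"linear": [0, 0, 0], "spin": 0, "hand": 3},
])

```text
t: 13.87
ee_pos: [0.6314, 0.0316, 0.0245]
ee_rot: [[1.0, -0.0, 0.0], [-0.0, -1.0, -0.0], [0.0, 0.0, -1.0]]
contact_force: [-5.8, 0.1, 9.5]
gripper_width: 0.0398
```

step_arm([
  {"linear": [0, 0, 0], "spin": 0, "hand": 4.4},
  {"linear": [0, 0, 0], "spin": 0, "hand": 4.8},
  {"linear": [0, 0, 0], "spin": 0, "hand": 5.4},
  {"linear": [0, 0, 0], "spin": 0, "hand": 5.4},
  {"linear": [0, 0, 0], "spin": 0, "hand": 5.4},
  {"linear": [0, 0, -0.5], "spin": 0, "hand": 5.4},
  {"linear": [0, 0, -1], "spin": 0, "hand": 5.4},
  {"linear": [0, 0, -2], "spin": 0, "hand": 5.4},
  {"linear": [0, 0, -2.5], "spin": 0, "hand": 5.4},
  {"linear": [0, 0, -2.5], "spin": 0, "hand": 5.4},
  {"linear": [0, 0, -2.5], "spin": 0, "hand": 5.4},
  {"linear": [0, 0, 0], "spin": 0, "hand": 7},
])

```text
t: 14.87
ee_pos: [0.6334, 0.0316, 0.14]
ee_rot: [[1.0, -0.0, 0.009], [-0.0, -1.0, -0.0], [0.009, 0.0, -1.0]]
contact_force: [1.6, 0.6, 0.3]
gripper_width: 0.0575
```

step_arm([
  {"linear": [-1, 0, 0], "spin": 0, "hand": 9.4},
  {"linear": [-2.2, 0.2, 0], "spin": 0, "hand": 9.4},
  {"linear": [-2.2, 0.3, 0], "spin": 0, "hand": 9.4},
  {"linear": [-2.2, 0.3, 0], "spin": 0, "hand": 9.4},
  {"linear": [-2.2, 0.3, 0], "spin": 0, "hand": 9.4},
  {"linear": [-2.2, 0.3, 0], "spin": 0, "hand": 9.4},
  {"linear": [-2.2, 0.3, 0], "spin": 0, "hand": 9.4},
  {"linear": [-2.2, 0.2, 0], "spin": 0, "hand": 9.4},
  {"linear": [-2.2, 0, 0], "spin": 0, "hand": 9.4},
  {"linear": [0, 0, 0], "spin": 0, "hand": 9.4},
  {"linear": [0, 0, 0], "spin": 0, "hand": 9.4},
])

```text
t: 15.78
ee_pos: [0.4453, 0.0126, 0.1342]
ee_rot: [[1.0, -0.0, 0.001], [-0.0, -1.0, -0.0], [0.001, 0.0, -1.0]]
contact_force: [0.0, -0.5, 0.9]
gripper_width: 0.0943
```

```bash
python3 - <<'E'
from h import *
shot('side','side1'); print(env.state()['ee_pos'])
E
```

```text
[0.44585402 0.01260124 0.13412856]
```

View pics/side1.png

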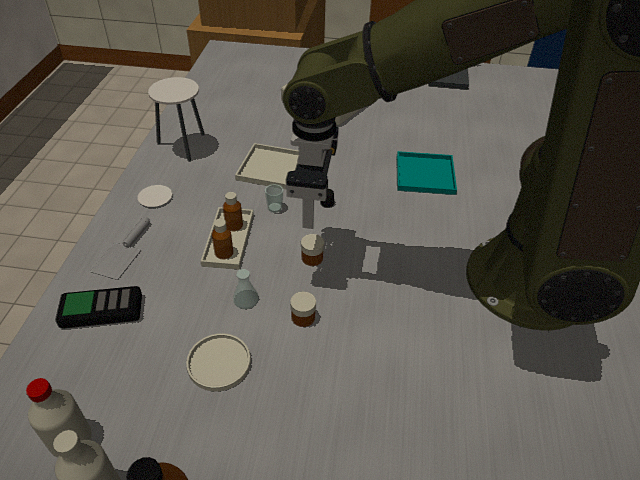

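The side view shows both bottles upright in the long tray, at (233,212) and (222,240). The gripper is above the jar at (312,250).

step_arm([
  {"linear": [-0.1, 0, 1.5], "spin": 0, "hand": 9.4},
  {"linear": [0, 0, 2], "spin": 0, "hand": 9.4},
  {"linear": [0, 0, 2], "spin": 0, "hand": 9.4},
  {"linear": [0, 0, 2], "spin": 0, "hand": 9.4},
  {"linear": [0, 0, 2], "spin": 0, "hand": 9.4},
  {"linear": [0, 0, 1.2], "spin": 0, "hand": 9.4},
  {"linear": [0, 0, 0.5], "spin": 0, "hand": 9.4},
  {"linear": [0, 0, 0], "spin": 0, "hand": 9.4},
  {"linear": [0, 0, 0], "spin": 0, "hand": 9.4},
])

```text
t: 16.58
ee_pos: [0.4449, 0.0126, 0.0218]
ee_rot: [[1.0, -0.0, 0.0], [-0.0, -1.0, -0.0], [0.0, 0.0, -1.0]]
contact_force: [1.1, -0.9, -0.7]
gripper_width: 0.0939
```

step_arm([
  {"linear": [0, 0, 0], "spin": 0, "hand": 5.5},
  {"linear": [0, 0, 0], "spin": 0, "hand": 4.8},
  {"linear": [0, 0, 0], "spin": 0, "hand": 4},
  {"linear": [0, 0, 0], "spin": 0, "hand": 4},
  {"linear": [0, 0, 0], "spin": 0, "hand": 4},
  {"linear": [0, 0, 0], "spin": 0, "hand": 4},
  {"linear": [0, 0, 0], "spin": 0, "hand": 4},
  {"linear": [0, 0, 0], "spin": 0, "hand": 4},
  {"linear": [0, 0, 0], "spin": 0, "hand": 4},
  {"linear": [0, 0, 0], "spin": 0, "hand": 4},
  {"linear": [0, 0, 0], "spin": 0, "hand": 4},
])

```text
t: 17.5
ee_pos: [0.4443, 0.0126, 0.0215]
ee_rot: [[1.0, -0.0, 0.0], [-0.0, -1.0, -0.0], [0.0, 0.0, -1.0]]
contact_force: [-0.6, -0.4, 2.2]
gripper_width: 0.0476
```

step_arm([
  {"linear": [0, 0, -1], "spin": 0, "hand": 4},
  {"linear": [0, 0, -2], "spin": 0, "hand": 4},
  {"linear": [0, 0, -2], "spin": 0, "hand": 4},
  {"linear": [0, 0, -2], "spin": 0, "hand": 4},
  {"linear": [0, 0, -2], "spin": 0, "hand": 4},
  {"linear": [0, 0, -2], "spin": 0, "hand": 4},
  {"linear": [0, 0, 0], "spin": 0, "hand": 4},
  {"linear": [0, 0, 0], "spin": 0, "hand": 4},
])

```text
t: 18.17
ee_pos: [0.4445, 0.0126, 0.1321]
ee_rot: [[1.0, -0.0, 0.002], [-0.0, -1.0, -0.0], [0.002, 0.0, -1.0]]
contact_force: [-0.3, 0.2, -1.4]
gripper_width: 0.0473
```

step_arm([
  {"linear": [0.8, 1.3, 0], "spin": 0, "hand": 4},
  {"linear": [1.67, 2.67, 0], "spin": 0, "hand": 4},
  {"linear": [1.67, 2.67, 0], "spin": 0, "hand": 4},
  {"linear": [1.67, 2.67, 0], "spin": 0, "hand": 4},
  {"linear": [1.67, 2.67, 0], "spin": 0, "hand": 4},
  {"linear": [1.67, 2.67, 0], "spin": 0, "hand": 4},
  {"linear": [1.67, 2.67, 0], "spin": 0, "hand": 4},
  {"linear": [1.67, 2.67, 0], "spin": 0, "hand": 4},
  {"linear": [1.67, 2.67, 0], "spin": 0, "hand": 4},
  {"linear": [1.67, 2.67, 0], "spin": 0, "hand": 4},
  {"linear": [1.67, 2.67, 0], "spin": 0, "hand": 4},
  {"linear": [0.8, 1.3, 0], "spin": 0, "hand": 4},
])

```text
t: 19.17
ee_pos: [0.6275, -0.2829, 0.1289]
ee_rot: [[1.0, -0.002, -0.002], [-0.002, -1.0, 0.001], [-0.002, -0.001, -1.0]]
contact_force: [0.2, 0.1, -1.3]
gripper_width: 0.0474
```

step_arm([
  {"linear": [0, 0, 0], "spin": 0, "hand": 4},
  {"linear": [0, 0, 0], "spin": 0, "hand": 4},
])

```text
t: 19.33
ee_pos: [0.6266, -0.2805, 0.1291]
ee_rot: [[1.0, -0.001, -0.003], [-0.001, -1.0, 0.001], [-0.003, -0.001, -1.0]]
contact_force: [0.2, -0.0, -1.6]
gripper_width: 0.0475
```

Going down to about 6 mm above contact (expected at TCP z 0.0255), then in small steps.

step_arm([
  {"linear": [0, 0, 1], "spin": 0, "hand": 4},
  {"linear": [0, 0, 2], "spin": 0, "hand": 4},
  {"linear": [0, 0, 2], "spin": 0, "hand": 4},
  {"linear": [0, 0, 2], "spin": 0, "hand": 4},
  {"linear": [0, 0, 1.5], "spin": 0, "hand": 4},
  {"linear": [0, 0, 1], "spin": 0, "hand": 4},
  {"linear": [0, 0, 0.3], "spin": 0, "hand": 4},
  {"linear": [0, 0, 0], "spin": 0, "hand": 4},
  {"linear": [0, 0, 0], "spin": 0, "hand": 4},
  {"linear": [0, 0, 0], "spin": 0, "hand": 4},
])

```text
t: 20.17
ee_pos: [0.6277, -0.2805, 0.0346]
ee_rot: [[1.0, 0.0, 0.001], [0.0, -1.0, -0.001], [0.001, 0.001, -1.0]]
contact_force: [-1.5, -0.3, -0.6]
gripper_width: 0.0472
```

step_arm([
  {"linear": [0, 0, 0.2], "spin": 0, "hand": 4},
  {"linear": [0, 0, 0.2], "spin": 0, "hand": 4},
  {"linear": [0, 0, 0.1], "spin": 0, "hand": 4},
  {"linear": [0, 0, 0], "spin": 0, "hand": 4},
  {"linear": [0, 0, 0], "spin": 0, "hand": 4},
])

```text
t: 20.58
ee_pos: [0.6272, -0.2804, 0.0284]
ee_rot: [[1.0, -0.0, -0.0], [-0.0, -1.0, 0.0], [-0.0, -0.0, -1.0]]
contact_force: [-0.4, 0.2, -1.4]
gripper_width: 0.0477
```

step_arm([
  {"linear": [0, 0, 0.1], "spin": 0, "hand": 4},
  {"linear": [0, 0, 0.1], "spin": 0, "hand": 4},
  {"linear": [0, 0, 0.1], "spin": 0, "hand": 4},
  {"linear": [0, 0, 0.05], "spin": 0, "hand": 4},
  {"linear": [0, 0, 0], "spin": 0, "hand": 4},
  {"linear": [0, 0, 0], "spin": 0, "hand": 4},
])

```text
t: 21.08
ee_pos: [0.6274, -0.2804, 0.0256]
ee_rot: [[1.0, -0.0, 0.0], [-0.0, -1.0, -0.0], [0.0, 0.0, -1.0]]
contact_force: [-2.4, 2.5, 5.5]
gripper_width: 0.0471
```

step_arm([
  {"linear": [0, 0, 0], "spin": 0, "hand": 5.2},
  {"linear": [0, 0, 0], "spin": 0, "hand": 5.6},
  {"linear": [0, 0, 0], "spin": 0, "hand": 6.2},
  {"linear": [0, 0, 0], "spin": 0, "hand": 6.2},
  {"linear": [0, 0, 0], "spin": 0, "hand": 6.2},
  {"linear": [0, 0, -0.5], "spin": 0, "hand": 6.2},
  {"linear": [0, 0, -1], "spin": 0, "hand": 6.2},
  {"linear": [0, 0, -2], "spin": 0, "hand": 6.2},
  {"linear": [0, 0, -2.5], "spin": 0, "hand": 6.2},
  {"linear": [0, 0, -2.5], "spin": 0, "hand": 6.2},
  {"linear": [0, 0, -2.5], "spin": 0, "hand": 7},
  {"linear": [0, 0, 0], "spin": 0, "hand": 8},
])

```text
t: 22.08
ee_pos: [0.6291, -0.2813, 0.142]
ee_rot: [[1.0, -0.0, 0.008], [-0.0, -1.0, -0.004], [0.008, 0.004, -1.0]]
contact_force: [1.0, -0.9, 1.3]
gripper_width: 0.0718
```

step_arm([
  {"linear": [-0.6, -1.5, 0], "spin": 0, "hand": 9.4},
  {"linear": [-1.3, -3, 0], "spin": 0, "hand": 9.4},
  {"linear": [-1.3, -3, 0], "spin": 0, "hand": 9.4},
  {"linear": [-1.3, -3, 0], "spin": 0, "hand": 9.4},
  {"linear": [-1.3, -3, 0], "spin": 0, "hand": 9.4},
  {"linear": [-1.3, -3, 0], "spin": 0, "hand": 9.4},
  {"linear": [-1.3, -3, 0], "spin": 0, "hand": 9.4},
  {"linear": [-1.3, -3, 0], "spin": 0, "hand": 9.4},
  {"linear": [-1.3, -3, 0], "spin": 0, "hand": 9.4},
  {"linear": [-1.3, -3, 0], "spin": 0, "hand": 9.4},
  {"linear": [-1.3, -3, 0], "spin": 0, "hand": 9.4},
  {"linear": [-1.3, -3, 0], "spin": 0, "hand": 9.4},
])

```text
t: 23.08
ee_pos: [0.4775, 0.0659, 0.1355]
ee_rot: [[1.0, -0.0, 0.001], [-0.0, -1.0, 0.0], [0.001, -0.0, -1.0]]
contact_force: [0.8, 0.1, 0.2]
gripper_width: 0.0944
```

step_arm([
  {"linear": [-1.3, -3, 0], "spin": 0, "hand": 9.4},
  {"linear": [-1.3, -3, 0], "spin": 0, "hand": 9.4},
  {"linear": [-1.3, -3, 0], "spin": 0, "hand": 9.4},
  {"linear": [-0.6, -1.5, 0], "spin": 0, "hand": 9.4},
  {"linear": [0, 0, 0], "spin": 0, "hand": 9.4},
  {"linear": [0, 0, 0], "spin": 0, "hand": 9.4},
])

```text
t: 23.58
ee_pos: [0.4333, 0.1699, 0.1354]
ee_rot: [[1.0, 0.002, 0.001], [0.002, -1.0, 0.0], [0.001, -0.0, -1.0]]
contact_force: [0.2, -0.1, -0.2]
gripper_width: 0.094
```

step_arm([
  {"linear": [0.3, 0, 1.6], "spin": 0, "hand": 9.4},
  {"linear": [0, 0, 2], "spin": 0, "hand": 9.4},
  {"linear": [0, 0, 2], "spin": 0, "hand": 9.4},
  {"linear": [0, 0, 2], "spin": 0, "hand": 9.4},
  {"linear": [0, 0, 2], "spin": 0, "hand": 9.4},
  {"linear": [0, 0, 1.2], "spin": 0, "hand": 9.4},
  {"linear": [0, 0, 0.5], "spin": 0, "hand": 9.4},
  {"linear": [0, 0, 0], "spin": 0, "hand": 9.4},
  {"linear": [0, 0, 0], "spin": 0, "hand": 9.4},
])

```text
t: 24.33
ee_pos: [0.4369, 0.1691, 0.0225]
ee_rot: [[1.0, -0.001, 0.001], [-0.001, -1.0, 0.0], [0.001, -0.0, -1.0]]
contact_force: [0.7, -0.5, -0.3]
gripper_width: 0.0941
```

step_arm([
  {"linear": [0, 0, 0], "spin": 0, "hand": 5.5},
  {"linear": [0, 0, 0], "spin": 0, "hand": 4.8},
  {"linear": [0, 0, 0], "spin": 0, "hand": 4},
  {"linear": [0, 0, 0], "spin": 0, "hand": 4},
  {"linear": [0, 0, 0], "spin": 0, "hand": 4},
  {"linear": [0, 0, 0], "spin": 0, "hand": 4},
  {"linear": [0, 0, 0], "spin": 0, "hand": 4},
  {"linear": [0, 0, 0], "spin": 0, "hand": 4},
  {"linear": [0, 0, 0], "spin": 0, "hand": 4},
  {"linear": [0, 0, 0], "spin": 0, "hand": 4},
  {"linear": [0, 0, 0], "spin": 0, "hand": 4},
])

```text
t: 25.25
ee_pos: [0.4363, 0.1696, 0.022]
ee_rot: [[1.0, -0.0, 0.0], [-0.0, -1.0, -0.0], [0.0, 0.0, -1.0]]
contact_force: [-0.7, 0.0, 1.6]
gripper_width: 0.0476
```

step_arm([
  {"linear": [0, 0, -1], "spin": 0, "hand": 4},
  {"linear": [0, 0, -2], "spin": 0, "hand": 4},
  {"linear": [0, 0, -2], "spin": 0, "hand": 4},
  {"linear": [0, 0, -2], "spin": 0, "hand": 4},
  {"linear": [0, 0, -2], "spin": 0, "hand": 4},
  {"linear": [0, 0, -2], "spin": 0, "hand": 4},
  {"linear": [0, 0, -0.5], "spin": 0, "hand": 4},
  {"linear": [0, 0, 0], "spin": 0, "hand": 4},
])

```text
t: 25.92
ee_pos: [0.4368, 0.1698, 0.1383]
ee_rot: [[1.0, -0.0, 0.003], [-0.0, -1.0, 0.001], [0.003, -0.001, -1.0]]
contact_force: [-0.2, -0.1, -1.1]
gripper_width: 0.0473
```

step_arm([
  {"linear": [0.4, 1.5, 0], "spin": 0, "hand": 4},
  {"linear": [0.83, 2.96, 0], "spin": 0, "hand": 4},
  {"linear": [0.83, 2.96, 0], "spin": 0, "hand": 4},
  {"linear": [0.83, 2.96, 0], "spin": 0, "hand": 4},
  {"linear": [0.83, 2.96, 0], "spin": 0, "hand": 4},
  {"linear": [0.83, 2.96, 0], "spin": 0, "hand": 4},
  {"linear": [0.83, 2.96, 0], "spin": 0, "hand": 4},
  {"linear": [0.83, 2.96, 0], "spin": 0, "hand": 4},
  {"linear": [0.83, 2.96, 0], "spin": 0, "hand": 4},
  {"linear": [0.83, 2.96, 0], "spin": 0, "hand": 4},
  {"linear": [0.83, 2.96, 0], "spin": 0, "hand": 4},
  {"linear": [0.83, 2.96, 0], "spin": 0, "hand": 4},
])

```text
t: 26.92
ee_pos: [0.5312, -0.1723, 0.1353]
ee_rot: [[1.0, -0.0, -0.002], [-0.0, -1.0, 0.001], [-0.002, -0.001, -1.0]]
contact_force: [0.3, 0.0, -0.9]
gripper_width: 0.0471
```

step_arm([
  {"linear": [0.83, 2.96, 0], "spin": 0, "hand": 4},
  {"linear": [0.83, 2.96, 0], "spin": 0, "hand": 4},
  {"linear": [0.83, 2.96, 0], "spin": 0, "hand": 4},
  {"linear": [0.4, 1.5, 0], "spin": 0, "hand": 4},
  {"linear": [0, 0, 0], "spin": 0, "hand": 4},
  {"linear": [0, 0, 0], "spin": 0, "hand": 4},
  {"linear": [0, 0, 0], "spin": 0, "hand": 4},
])

```text
t: 27.5
ee_pos: [0.56, -0.2739, 0.1358]
ee_rot: [[1.0, 0.0, -0.002], [0.0, -1.0, 0.001], [-0.002, -0.001, -1.0]]
contact_force: [-0.5, 0.1, -1.6]
gripper_width: 0.0471
```

step_arm([
  {"linear": [0.3, 0, 1.4], "spin": 0, "hand": 4},
  {"linear": [0, 0, 2], "spin": 0, "hand": 4},
  {"linear": [0, 0, 2], "spin": 0, "hand": 4},
  {"linear": [0, 0, 2], "spin": 0, "hand": 4},
  {"linear": [0, 0, 1.5], "spin": 0, "hand": 4},
  {"linear": [0, 0, 1], "spin": 0, "hand": 4},
  {"linear": [0, 0, 0.5], "spin": 0, "hand": 4},
  {"linear": [0, 0, 0], "spin": 0, "hand": 4},
  {"linear": [0, 0, 0], "spin": 0, "hand": 4},
  {"linear": [0, 0, 0], "spin": 0, "hand": 4},
])

```text
t: 28.33
ee_pos: [0.5639, -0.2749, 0.0339]
ee_rot: [[1.0, 0.0, 0.001], [0.0, -1.0, -0.001], [0.001, 0.001, -1.0]]
contact_force: [0.1, 0.1, -1.6]
gripper_width: 0.0479
```

step_arm([
  {"linear": [0, 0, 0.2], "spin": 0, "hand": 4},
  {"linear": [0, 0, 0.2], "spin": 0, "hand": 4},
  {"linear": [0, 0, 0], "spin": 0, "hand": 4},
  {"linear": [0, 0, 0], "spin": 0, "hand": 4},
])

```text
t: 28.67
ee_pos: [0.5634, -0.2748, 0.029]
ee_rot: [[1.0, -0.0, 0.0], [-0.0, -1.0, 0.0], [0.0, -0.0, -1.0]]
contact_force: [-0.4, -0.4, -2.4]
gripper_width: 0.0475
```

step_arm([
  {"linear": [0, 0, 0.1], "spin": 0, "hand": 4},
  {"linear": [0, 0, 0.1], "spin": 0, "hand": 4},
  {"linear": [0, 0, 0.1], "spin": 0, "hand": 4},
  {"linear": [0, 0, 0.05], "spin": 0, "hand": 4},
  {"linear": [0, 0, 0], "spin": 0, "hand": 4},
  {"linear": [0, 0, 0], "spin": 0, "hand": 4},
])

```text
t: 29.17
ee_pos: [0.5636, -0.2748, 0.026]
ee_rot: [[1.0, -0.0, 0.0], [-0.0, -1.0, -0.0], [0.0, 0.0, -1.0]]
contact_force: [-2.7, 1.7, 5.3]
gripper_width: 0.0474
```

step_arm([
  {"linear": [0, 0, 0], "spin": 0, "hand": 5.2},
  {"linear": [0, 0, 0], "spin": 0, "hand": 5.6},
  {"linear": [0, 0, 0], "spin": 0, "hand": 6.2},
  {"linear": [0, 0, 0], "spin": 0, "hand": 6.2},
  {"linear": [0, 0, 0], "spin": 0, "hand": 6.2},
  {"linear": [0, 0, -0.5], "spin": 0, "hand": 6.2},
  {"linear": [0, 0, -1], "spin": 0, "hand": 6.2},
  {"linear": [0, 0, -2], "spin": 0, "hand": 6.2},
  {"linear": [0, 0, -2.5], "spin": 0, "hand": 6.2},
  {"linear": [0, 0, -2.5], "spin": 0, "hand": 6.2},
  {"linear": [0, 0, -1], "spin": 0, "hand": 7},
  {"linear": [0, 0, 0], "spin": 0, "hand": 7},
])

```text
t: 30.17
ee_pos: [0.5645, -0.2754, 0.1237]
ee_rot: [[1.0, -0.0, 0.004], [-0.0, -1.0, -0.002], [0.004, 0.002, -1.0]]
contact_force: [1.3, -1.1, -0.1]
gripper_width: 0.0692
```

step_arm([
  {"linear": [-1.3, -1.1, 0], "spin": 0, "hand": 7},
  {"linear": [-2.6, -2.2, 0], "spin": 0, "hand": 7},
  {"linear": [-2.6, -2.2, 0], "spin": 0, "hand": 7},
  {"linear": [-2.6, -2.2, 0], "spin": 0, "hand": 7},
  {"linear": [-2.4, -2, 0], "spin": 0, "hand": 7},
  {"linear": [-1.3, -1, 0], "spin": 0, "hand": 7},
  {"linear": [0, 0, 0], "spin": 0, "hand": 7},
  {"linear": [0, 0, 0], "spin": 0, "hand": 7},
])

```text
t: 30.83
ee_pos: [0.4353, -0.1676, 0.12]
ee_rot: [[1.0, 0.0, -0.0], [0.0, -1.0, 0.0], [-0.0, -0.0, -1.0]]
contact_force: [0.2, -0.9, 0.9]
gripper_width: 0.0698
```

```bash
python3 - <<'E'
from h import *
shot('side','side2'); print(env.state()['ee_pos'])
E
```

```text
[ 0.43578186 -0.16802473  0.12006577]
```

View pics/side2.png

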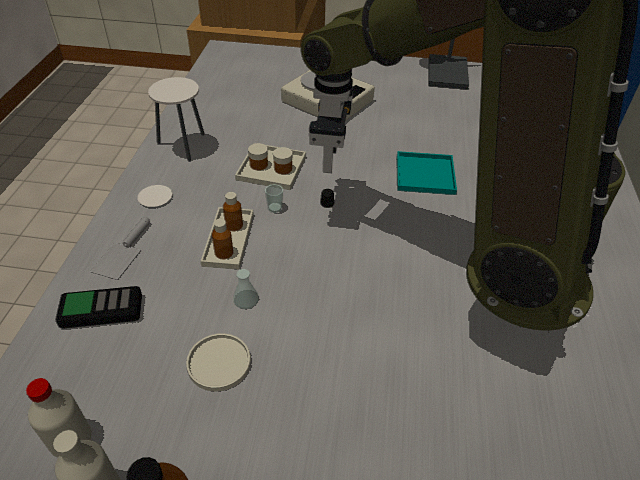

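Both jars stand in the square tray at (258,155) and (283,160), and the bottles are still upright. The stopper at (327,198) is under the gripper.

step_arm([
  {"linear": [0.2, 0, 1.5], "spin": 0, "hand": 7},
  {"linear": [0, 0, 2], "spin": 0, "hand": 7},
  {"linear": [0, 0, 2], "spin": 0, "hand": 7},
  {"linear": [0, 0, 2], "spin": 0, "hand": 7},
  {"linear": [0, 0, 2], "spin": 0, "hand": 7},
  {"linear": [0, 0, 1], "spin": 0, "hand": 7},
  {"linear": [0, 0, 0.5], "spin": 0, "hand": 7},
  {"linear": [0, 0, 0.2], "spin": 0, "hand": 7},
  {"linear": [0, 0, 0], "spin": 0, "hand": 7},
  {"linear": [0, 0, 0], "spin": 0, "hand": 7},
])

```text
t: 31.72
ee_pos: [0.438, -0.1681, 0.0092]
ee_rot: [[1.0, -0.0, 0.001], [-0.0, -1.0, -0.001], [0.001, 0.001, -1.0]]
contact_force: [-0.5, -0.5, 0.3]
gripper_width: 0.0705
```

step_arm([
  {"linear": [0, 0, 0], "spin": 0, "hand": 4.5},
  {"linear": [0, 0, 0], "spin": 0, "hand": 3.5},
  {"linear": [0, 0, 0], "spin": 0, "hand": 2.5},
  {"linear": [0, 0, 0], "spin": 0, "hand": 2.5},
  {"linear": [0, 0, 0], "spin": 0, "hand": 2.5},
  {"linear": [0, 0, 0], "spin": 0, "hand": 2.5},
  {"linear": [0, 0, 0], "spin": 0, "hand": 2.5},
  {"linear": [0, 0, 0], "spin": 0, "hand": 2.5},
  {"linear": [0, 0, 0], "spin": 0, "hand": 2.5},
  {"linear": [0, 0, 0], "spin": 0, "hand": 2.5},
])

```text
t: 32.55
ee_pos: [0.4375, -0.1678, 0.0085]
ee_rot: [[1.0, -0.0, 0.0], [-0.0, -1.0, -0.0], [0.0, 0.0, -1.0]]
contact_force: [-0.0, -0.2, 0.7]
gripper_width: 0.0307
```

step_arm([
  {"linear": [0, 0, -1], "spin": 0, "hand": 2.5},
  {"linear": [0, 0, -2], "spin": 0, "hand": 2.5},
  {"linear": [0, 0, -2], "spin": 0, "hand": 2.5},
  {"linear": [0, 0, -2], "spin": 0, "hand": 2.5},
  {"linear": [0, 0, -2], "spin": 0, "hand": 2.5},
  {"linear": [0, 0, -2], "spin": 0, "hand": 2.5},
  {"linear": [0, 0, -2], "spin": 0, "hand": 2.5},
  {"linear": [0, 0, 0], "spin": 0, "hand": 2.5},
])

```text
t: 33.22
ee_pos: [0.4388, -0.1684, 0.1425]
ee_rot: [[1.0, -0.0, 0.005], [-0.0, -1.0, -0.002], [0.005, 0.002, -1.0]]
contact_force: [0.9, -0.5, 0.7]
gripper_width: 0.0307
```

```bash
python3 - <<'E'
from h import *
p,d=shot('side','side3'); print(env.state()['ee_pos'])
cv2.imwrite('pics/side3c.png',cv2.resize(p[60:220,240:420,::-1],None,fx=3,fy=3))
E
```

```text
[ 0.43816061 -0.16809192  0.14045017]
```

View pics/side3c.png

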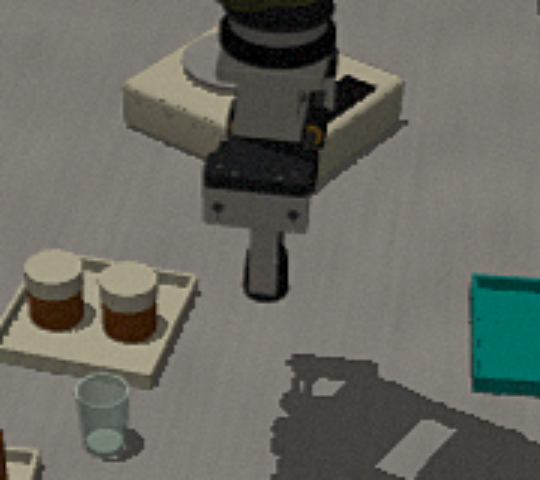

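The crop shows the stopper held upright in the fingers at (265,285). Carrying it to the dish.

step_arm([
  {"linear": [0.4, -1.5, 0], "spin": 0, "hand": 2.5},
  {"linear": [0.85, -3.1, 0], "spin": 0, "hand": 2.5},
  {"linear": [0.85, -3.1, 0], "spin": 0, "hand": 2.5},
  {"linear": [0.85, -3.1, 0], "spin": 0, "hand": 2.5},
  {"linear": [0.85, -3.1, 0], "spin": 0, "hand": 2.5},
  {"linear": [0.85, -3.1, 0], "spin": 0, "hand": 2.5},
  {"linear": [0.85, -3.1, 0], "spin": 0, "hand": 2.5},
  {"linear": [0.85, -3.1, 0], "spin": 0, "hand": 2.5},
  {"linear": [0.85, -3.1, 0], "spin": 0, "hand": 2.5},
  {"linear": [0.85, -3.1, 0], "spin": 0, "hand": 2.5},
  {"linear": [0.85, -3.1, 0], "spin": 0, "hand": 2.5},
  {"linear": [0.85, -3.1, 0], "spin": 0, "hand": 2.5},
])

```text
t: 34.27
ee_pos: [0.5346, 0.1897, 0.1373]
ee_rot: [[1.0, 0.0, -0.002], [0.0, -1.0, -0.0], [-0.002, 0.0, -1.0]]
contact_force: [-0.2, -0.7, -0.3]
gripper_width: 0.031
```

step_arm([
  {"linear": [0.85, -3.1, 0], "spin": 0, "hand": 2.5},
  {"linear": [0.85, -3.1, 0], "spin": 0, "hand": 2.5},
  {"linear": [0.85, -3.1, 0], "spin": 0, "hand": 2.5},
  {"linear": [0.4, -1.5, 0], "spin": 0, "hand": 2.5},
  {"linear": [0, 0, 0], "spin": 0, "hand": 2.5},
  {"linear": [0, 0, 0], "spin": 0, "hand": 2.5},
  {"linear": [0, 0, 0], "spin": 0, "hand": 2.5},
])

```text
t: 34.85
ee_pos: [0.5641, 0.2953, 0.1376]
ee_rot: [[1.0, -0.0, -0.001], [-0.0, -1.0, -0.001], [-0.001, 0.001, -1.0]]
contact_force: [0.7, -0.1, -0.9]
gripper_width: 0.0311
```

step_arm([
  {"linear": [0.1, 0, 1.5], "spin": 0, "hand": 2.5},
  {"linear": [0, 0, 2], "spin": 0, "hand": 2.5},
  {"linear": [0, 0, 2], "spin": 0, "hand": 2.5},
  {"linear": [0, 0, 2], "spin": 0, "hand": 2.5},
  {"linear": [0, 0, 2], "spin": 0, "hand": 2.5},
  {"linear": [0, 0, 1.5], "spin": 0, "hand": 2.5},
  {"linear": [0, 0, 0.8], "spin": 0, "hand": 2.5},
  {"linear": [0, 0, 0.2], "spin": 0, "hand": 2.5},
  {"linear": [0, 0, 0], "spin": 0, "hand": 2.5},
  {"linear": [0, 0, 0], "spin": 0, "hand": 2.5},
])

```text
t: 35.68
ee_pos: [0.566, 0.2961, 0.0196]
ee_rot: [[1.0, -0.001, 0.001], [-0.001, -1.0, 0.001], [0.001, -0.001, -1.0]]
contact_force: [0.3, 0.5, -0.5]
gripper_width: 0.0313
```

step_arm([
  {"linear": [0, 0, 0.2], "spin": 0, "hand": 2.5},
  {"linear": [0, 0, 0.1], "spin": 0, "hand": 2.5},
  {"linear": [0, 0, 0], "spin": 0, "hand": 2.5},
  {"linear": [0, 0, 0], "spin": 0, "hand": 2.5},
])

```text
t: 36.02
ee_pos: [0.5656, 0.2963, 0.0157]
ee_rot: [[1.0, -0.0, 0.0], [-0.0, -1.0, 0.0], [0.0, -0.0, -1.0]]
contact_force: [0.0, 0.7, -0.4]
gripper_width: 0.031
```

step_arm([
  {"linear": [0, 0, 0.1], "spin": 0, "hand": 2.5},
  {"linear": [0, 0, 0.1], "spin": 0, "hand": 2.5},
  {"linear": [0, 0, 0.1], "spin": 0, "hand": 2.5},
  {"linear": [0, 0, 0.05], "spin": 0, "hand": 2.5},
  {"linear": [0, 0, 0], "spin": 0, "hand": 2.5},
  {"linear": [0, 0, 0], "spin": 0, "hand": 2.5},
])

```text
t: 36.52
ee_pos: [0.5656, 0.2963, 0.0125]
ee_rot: [[1.0, -0.0, 0.0], [-0.0, -1.0, 0.0], [0.0, -0.0, -1.0]]
contact_force: [-3.0, -1.0, 6.2]
gripper_width: 0.0311
```

step_arm([
  {"linear": [0, 0, 0], "spin": 0, "hand": 3.6},
  {"linear": [0, 0, 0], "spin": 0, "hand": 4},
  {"linear": [0, 0, 0], "spin": 0, "hand": 4.8},
  {"linear": [0, 0, 0], "spin": 0, "hand": 4.8},
  {"linear": [0, 0, 0], "spin": 0, "hand": 4.8},
  {"linear": [0, 0, -0.5], "spin": 0, "hand": 4.8},
  {"linear": [0, 0, -1], "spin": 0, "hand": 4.8},
  {"linear": [0, 0, -2.5], "spin": 0, "hand": 4.8},
  {"linear": [0, 0, -2.5], "spin": 0, "hand": 4.8},
  {"linear": [0, 0, -2.5], "spin": 0, "hand": 4.8},
  {"linear": [0, 0, -2.5], "spin": 0, "hand": 4.8},
  {"linear": [0, 0, 0], "spin": 0, "hand": 4.8},
])

```text
t: 37.52
ee_pos: [0.5674, 0.2971, 0.1336]
ee_rot: [[1.0, -0.0, 0.008], [-0.0, -1.0, 0.004], [0.008, -0.004, -1.0]]
contact_force: [0.4, 0.3, 0.7]
gripper_width: 0.0482
```

step_arm([
  {"linear": [-1.5, 0, -1], "spin": 0, "hand": 4.8},
  {"linear": [-3, 0, -1], "spin": 0, "hand": 4.8},
  {"linear": [-3, 0, -1], "spin": 0, "hand": 4.8},
  {"linear": [-3, 0, -1], "spin": 0, "hand": 4.8},
  {"linear": [-3, 0, -1], "spin": 0, "hand": 4.8},
  {"linear": [-3, 0, -1], "spin": 0, "hand": 4.8},
  {"linear": [-1.5, 0, 0], "spin": 0, "hand": 4.8},
  {"linear": [0, 0, 0], "spin": 0, "hand": 4.8},
  {"linear": [0, 0, 0], "spin": 0, "hand": 4.8},
  {"linear": [0, 0, 0], "spin": 0, "hand": 4.8},
])

```text
t: 38.35
ee_pos: [0.3863, 0.2962, 0.187]
ee_rot: [[1.0, -0.0, 0.0], [-0.0, -1.0, 0.0], [0.0, -0.0, -1.0]]
contact_force: [0.5, -0.1, -0.3]
gripper_width: 0.0478
```

```bash
python3 - <<'E'
from h import *
shot('side','side4'); shot('top','top4'); s=env.state(); print(s['ee_pos'],s['contact_force'],s['dq'].round(2),s['t'])
T=cloud('top','top4').reshape(-1,3);S=cloud('side','side4').reshape(-1,3)
for n,x,y,r in[('bR',.6325,-.0544,.03),('bL',.6315,.0316,.03),('j1',.6274,-.2804,.03),('j2',.5636,-.2748,.03),('stop',.5656,.2963,.04),('flask',.553,.147,.04),('beaker',.555,-.131,.035)]:
  for k,w in(('top',T),('side',S)):
    p=w[(np.hypot(w[:,0]-x,w[:,1]-y)<r)&(w[:,2]>.02)&(w[:,2]<.12)]; z=np.percentile(p[:,2],98); q=p[p[:,2]>z-.005]
    print(n,k,'top z',z.round(4),'centre',q[:,:2].mean(0).round(4),len(q))
E
```

```text
[0.38627897 0.29607821 0.18657744] [ 0.18679617 -0.10713378 -1.17276808] [-0.05  0.    0.18  0.05  0.05  0.11] 38.45
bR top top z 0.0943 centre [ 0.6307 -0.0534] 131
bR side top z 0.0939 centre [ 0.6303 -0.0528] 72
bL top top z 0.0949 centre [0.6304 0.0323] 130
bL side top z 0.0935 centre [0.6296 0.0325] 83
j1 top top z 0.0575 centre [ 0.6272 -0.2793] 459
j1 side top z 0.057 centre [ 0.6268 -0.278 ] 180
j2 top top z 0.0573 centre [ 0.564  -0.2735] 475
j2 side top z 0.0565 centre [ 0.5771 -0.2691] 52
stop top top z 0.0415 centre [0.5652 0.2959] 169
stop side top z 0.0403 centre [0.5646 0.2972] 190
flask top top z 0.0789 centre [0.5547 0.144 ] 145
flask side top z 0.0778 centre [0.5543 0.1448] 115
beaker top top z 0.0575 centre [ 0.556  -0.1301] 121
beaker side top z 0.0572 centre [ 0.5537 -0.13  ] 73
```

View pics/side4.png

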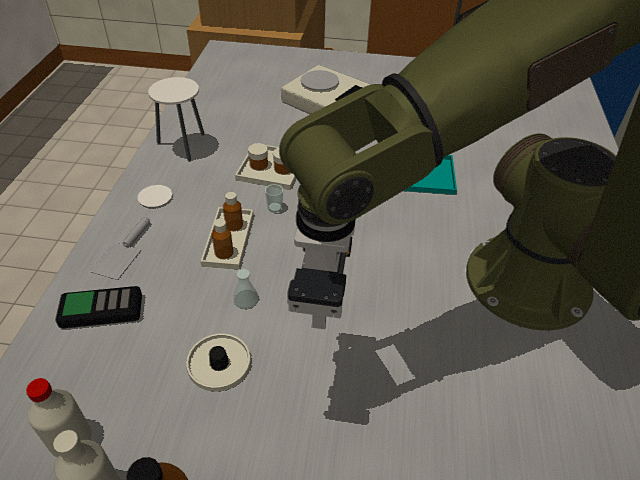

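View pics/top4.png

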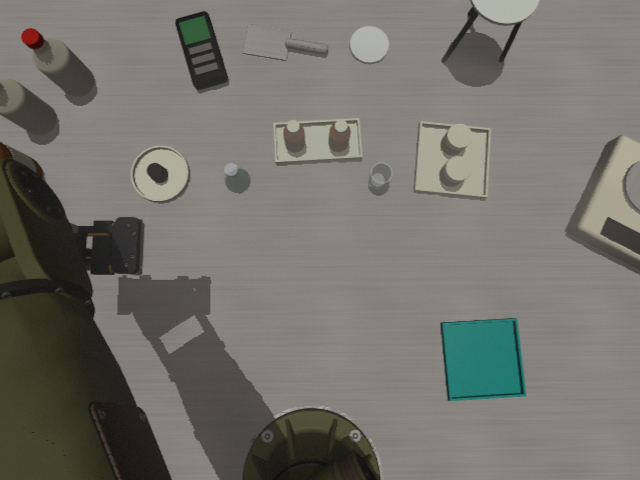

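Both views show everything in place. The bottles are in the long tray at top-view (294,135) and (340,135), the jars in the square tray at (457,140) and (456,170), and the stopper in the dish at (158,172). The flask and beaker are where they were at the start.

```bash
python3 -c "
from bench import env
print(env.sign_off())"
```

```text
the job is handed in; nothing more can be done
None
```

I stood both bottles in the long tray, then both jars in the square tray, then put the stopper on its wide end in the round dish, and handed the job in at about 38.5 s. I lowered each piece in small steps until the wrist felt a light contact of 5 to 10 N, then released it.

**Last checks:** The top and side views show all five standing in their places. Their tops are at about 94, 57 and 41 mm, which is the stated height plus the 4 mm tray floor and about 2–3 mm of sensor bias. The flask and beaker are upright and within a few mm of where they were, and the arm was clear of everything.

**Disagreement:** The side view put the near jar's centre 13 mm off the top view in x, because the arm partly hid that jar. The top view and the release pose agree on its position.

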